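Grade sprung detent plungers by squeeze and sort out the soft and the stiff one

ROBOT

A 6-joint arm with a two-finger parallel gripper is mounted at the origin on a cart in front of the work surface, level with it; the furniture and walls round the work are solid. World frame = base frame: x ahead of the robot, y to its left, z up, the work surface at z = 0. Lengths are in mm, angles in degrees, forces in N, time in s.
With the tool pointing down it reaches from about 250 to 800 mm from the base axis. Payload 3.9 kg.
Tool frame: the origin (TCP) lies at the very end of the fingers, on their centre line; the grasp point (between the pads) lies 19 mm behind it (ctrl.tcp_to_grasp is the distance from the TCP to the grasp point, in mm); z points along the fingers, y is the line along which they close (so a half turn about z gives the same grasp; the last joint's range is limited). The gripper opens to 85 mm and grips with 20 to 120 N. Pads are 22 mm wide; open, the fingers measure 114 mm over their backs; the gripper's body (76 mm by 85 mm) begins 54 mm behind the grasp point. The pads swing forward as they close: fully open they stand 13 mm farther back than shut.
Start: joints at [67.093, 14.897, -7.913, 67.191, 0, 90], TCP at [204.343, 483.59, 231.304] pointing down, gripper open.
Joint ranges: [-159.42, 159.42], [-47.68, 98.78], [-73.54, 78.23], [-108.79, 121.32], [-90, 84.71], [-180, 180]. Speed limits (degrees/s): [147.25, 147.25, 180, 180, 180, 180].

INTERFACE

Orientations are given as [roll, pitch, yaw] about the fixed x, y, z axes, in that order (R = Rz(yaw) Ry(pitch) Rx(roll)).
In Python, from bench import ctrl gives the robot as it stands.
- The arm moves only by the shell command python3 -m inch 'ROWS' [FORCE]. ROWS is a JSON list of rows, 1 to 5 of them, each of 5 numbers: the finger opening in mm, then dx, dy, dz in mm, then a turn about the tool's z in degrees; each row is the pose to reach, as a shift and turn from the pose commanded when the command began, along the tool's axes at that moment; what a row does not reach only later rows make up. A row lasts 1/10 s, in which the tool goes at most 50 mm and 8.59 degrees, less where a joint would pass 70% of its speed; a pose out of reach is approached as far as the arm can. The fingers move at their own pace and stop on an object; FORCE is the grip in N (left out, the last holds). Time passes only in rows, so rows that do not move let the fingers close. It prints the time, the measured TCP pose, the force, the opening and the grip force at its end.
- ctrl.get_state(): the state, without advancing time (a new reading comes with each control period).
- ctrl.camera(name): name is "side" or "top"; returns the picture (480x640x3 uint8, red, green, blue); there is no depth.
- ctrl.camera_model(name): a dict with "K" (3x3 intrinsics, pixels), "cam_to_world" (4x4, takes a point from camera to world coordinates). Camera axes: x right, y up, looking along -z (the intrinsics and any distortion apply to the point x, -y, -z); pixel columns grow to the right and rows downward; lengths in mm; the calibration is good to about 2 mm. A picture is of the moment at which its call begins. camera_model takes no time and is no camera call.
- ctrl.job_done(): hands the job in; it is judged then, once.
The state is a dict: "clock": time; "q": joint angles; "dq": joint speeds; "effort": joint torques, N m; "tcp_pos": TCP position; "eef_rot": TCP orientation; "wrist_force": force on the tool from outside, world axes, zero at the start; "moment": the same for the moment, N m; "grip_width": finger opening in mm; "grasp_force": force on a finger pad.
Only numpy, scipy, OpenCV 4.12 (cv2) and the standard library are available. Lean on these libraries where they do the work, as an engineer would, in place of code of your own. Each camera call takes 0.05 s, during which the arm holds its last target. There are 200 camera calls.

TASK

Four sprung detent plungers that look alike lie in the cradles of the sloping stand; they differ only in how far the nose goes in when each is squeezed end to end with the same gentle grip. Lay the one that gives most (the soft one) in the round dish and the one that gives least (the stiff one) in the rectangular tray, and leave the two good ones in their own cradles. Do not shift the tub or the small carton that stand near by.

Things in the scene. Friction and masses are not known exactly. Their poses are not given: they have to be found in the camera images.
- stand: fixed stand of folded aluminium sheet, 130 mm (its x) by 220 mm (its y), 89 mm high; origin at the centre of its underside, z up. Its face slopes at 35 degrees, rising toward its own +x, which points about to the robot's left. Four grey cradles stand on it in a row along its y, 50 mm apart, each holding one sprung plunger along the slope
- cradle_1 (a point): place of a plunger in the cradle at stand y = -75 mm (x = -17, z = 80 mm), frame as the stand's. All plungers look the same: steel barrel 20 mm in diameter, 42 mm long, collar 26 mm in diameter near the upper end, brass nose 10 mm in diameter, 15 mm out of the upper end, 90 g. Along the axis uphill from this point: barrel -24 to +18 mm, collar +8.5 to +16.5, nose tip +33 mm
- cradle_2 (a point): the same for the cradle at stand y = -25 mm. A nose goes at most 12.5 mm in, after 2 N of preload. One plunger is soft (1.3 N per mm, 12 mm or more in at 20 N), one stiff (5.5 N per mm, about 3 mm), two good (2.7 N per mm, about 6.5 mm); which lies where cannot be seen and changes. Squeezes over 35 N bottom the good ones too
- cradle_3 (a point): the same for the cradle at stand y = +25 mm. The axis lies 30 mm above the sloping sheet. Fingers can take a plunger end to end with the tool square to the slope (tilted 35 degrees). The collar rests on the cradle's upper face; while squeezed the plunger slides freely some mm up the slope and may stay there. It lifts out square to the slope
- cradle_4 (a point): the same for the cradle at stand y = +75 mm. A cradle holds only the middle 24 mm of a barrel: 8 mm of the lower barrel end, the collar and the nose stand free; its cheeks, 34 mm over the outside, end 1 mm above the barrel's axis; it is open above and uphill
- dish: fixed round steel dish, 170 mm in diameter, open above, rim 16 mm high, floor 4 mm thick, flat floor 150 mm in diameter; origin at the centre of its underside, z up. It may stand at the left or the right of the stand
- tray: fixed rectangular aluminium tray, 130 mm (its x) by 170 mm (its y) outside, walls 4 mm thick and 16 mm high, floor 4 mm thick; origin at the centre of its underside, z up. It may stand at the left or the right of the stand
- culture_tub: bystander: loose white tub with a yellow lid, 68 mm in diameter, 74 mm high; origin at the centre of its underside
- kit_carton: bystander: loose small carton, 52 by 76 mm, 42 mm high; origin at the centre of its underside
Not all that is in view belongs to the job. Leave any purple look-alike of the dish alone.

How it is judged (in metres and radians):
At the end, for the whole second after the job is handed in: Soft plunger in the round dish (barrel centre within 68 mm of its centre, under 30 mm up), stiff one in the tray (within 55 mm of its centre along x, 75 mm along y, under 30 mm up), each good one within 25 mm of where it started; all released (horizontal distance between plunger_soft_c0 and dish below 0.068 m and z of plunger_soft_c0 in the frame of dish below 0.03 m and x of plunger_stiff_c0 in the frame of tray between -0.055 and 0.055 m and y of plunger_stiff_c0 in the frame of tray between -0.075 and 0.075 m and z of plunger_stiff_c0 in the frame of tray below 0.03 m and distance of each of plunger_good1_c0, plunger_good2_c0 from where it was at the start of the episode below 0.025 m); the robot touches nothing.
It fails at once if the tub is shifted by more than 30 mm (distance of culture_tub from where it was at the start of the episode above 0.03 m).
It fails at once if the carton is shifted by more than 30 mm (distance of kit_carton from where it was at the start of the episode above 0.03 m).
It also fails if it takes over 66 s, if anything falls off the work surface, if the arm or the gripper's body presses on something with over 40 N, if the wrist force passes 120 N, or if a joint passes its speed limit or range.

## Working session

There is one attempt and no reset: what is moved stays moved. The work goes in short steps, Python scripts to look and compute and a shell command to move; the robot and the scene stay as the last step left them, time stands still between calls to the robot, and variables do not carry over. Pictures are saved under pics/ and viewed, at most 10 in all, crops included, and the job is handed in when it is done.

```bash
ls; mkdir -p pics
cat > h.py <<'E'
import numpy as np, cv2
from bench import ctrl
from scipy.spatial.transform import Rotation as R
def shot(n,f):
    im=ctrl.camera(n); cv2.imwrite(f'pics/{f}.png',im[:,:,::-1]); return im
def ray(n,u,v):
    m=ctrl.camera_model(n);K=np.array(m['K']);T=np.array(m['cam_to_world'])
    d=np.linalg.solve(K,[u,v,1]); d=T[:3,:3]@[d[0],-d[1],-d[2]]
    return T[:3,3],d/np.linalg.norm(d)
def onz(n,u,v,z):
    o,d=ray(n,u,v); return o+d*(z-o[2])/d[2]
def tri(a,b):
    (o1,d1),(o2,d2)=ray(*a),ray(*b)
    s=np.linalg.lstsq(np.c_[d1,-d2],o2-o1,rcond=None)[0]
    p,q=o1+s[0]*d1,o2+s[1]*d2; return (p+q)/2,np.linalg.norm(p-q)
def proj(n,p):
    m=ctrl.camera_model(n);K=np.array(m['K']);T=np.linalg.inv(np.array(m['cam_to_world']))
    c=T[:3,:3]@np.array(p,float)+T[:3,3]; c=K@[c[0],-c[1],-c[2]]; return c[:2]/c[2]
E
python3 - <<'E'
from h import *
shot('top','t0');shot('side','s0')
for n in('top','side'):
    m=ctrl.camera_model(n);print({k:(np.round(v,3).tolist() if not isinstance(v,str) else v) for k,v in m.items()})
s=ctrl.get_state();print({k:np.round(v,2) for k,v in s.items()},ctrl.tcp_to_grasp)
E
```

```text
pics
{'K': [[575.456, 0.0, 325.021], [0.0, 575.456, 242.816], [0.0, 0.0, 1.0]], 'cam_to_world': [[-0.022, 0.984, -0.179, 268.409], [-1.0, -0.023, -0.005, -143.976], [-0.009, 0.179, 0.984, 1558.849], [0.0, 0.0, 0.0, 1.0]]}
{'K': [[537.276, 0.0, 311.514], [0.0, 537.276, 240.787], [0.0, 0.0, 1.0]], 'cam_to_world': [[0.998, 0.026, -0.059, 465.736], [-0.062, 0.606, -0.793, -1090.597], [0.015, 0.795, 0.606, 828.167], [0.0, 0.0, 0.0, 1.0]]}
{'clock': np.float64(0.1), 'q': array([67.09, 14.93, -7.98, 67.19, -0.  , 90.  ]), 'dq': array([-0.08, -0.08,  0.22,  0.05,  0.01, -0.02]), 'effort': array([-0.000e+00, -4.065e+01,  2.545e+01,  1.000e-02, -0.000e+00,
       -0.000e+00]), 'tcp_pos': array([204.11, 483.03, 230.54]), 'eef_rot': array([-179.9 ,    0.  ,  157.09]), 'wrist_force': array([ 0.02, -0.08, -0.24]), 'moment': array([-0.06,  0.04, -0.05]), 'grasp_force': np.float64(0.0), 'grip_width': np.float64(85.64)} 18.700000000000003
```

View pics/t0.png

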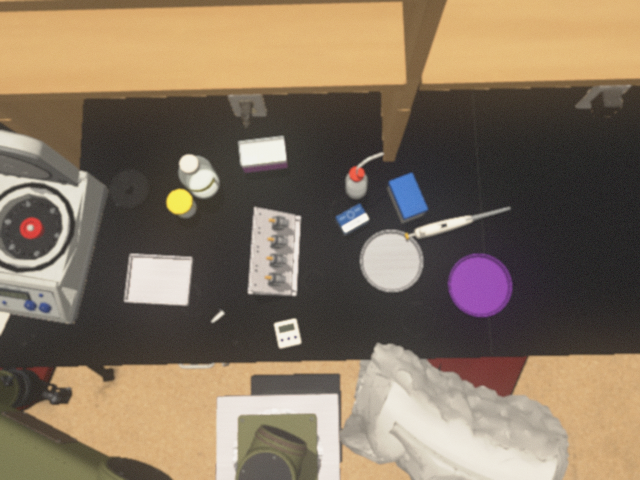

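View pics/s0.png

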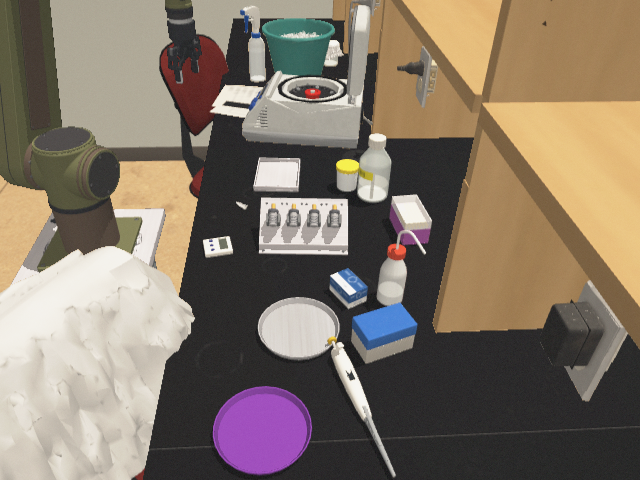

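The top view shows the stand at about (275,252), the tray at (158,280), the grey dish at (391,260), the tub at (180,203) and the carton at (352,218). The purple look-alike is at (480,285) and I leave it alone. Next, one enlarged crop of the stand from both cameras.

Run:
```python
from h import *
t=cv2.imread('pics/t0.png');s=cv2.imread('pics/s0.png')
a=cv2.resize(t[200:302,235:315],(400,510),interpolation=cv2.INTER_CUBIC)
b=cv2.resize(s[190:262,253:356],(400,280),interpolation=cv2.INTER_CUBIC)
c=np.zeros((510,800,3),np.uint8);c[:,:400]=a;c[:280,400:]=b
cv2.imwrite('pics/c0.png',c)
```

```text
(no output)
```

View pics/c0.png

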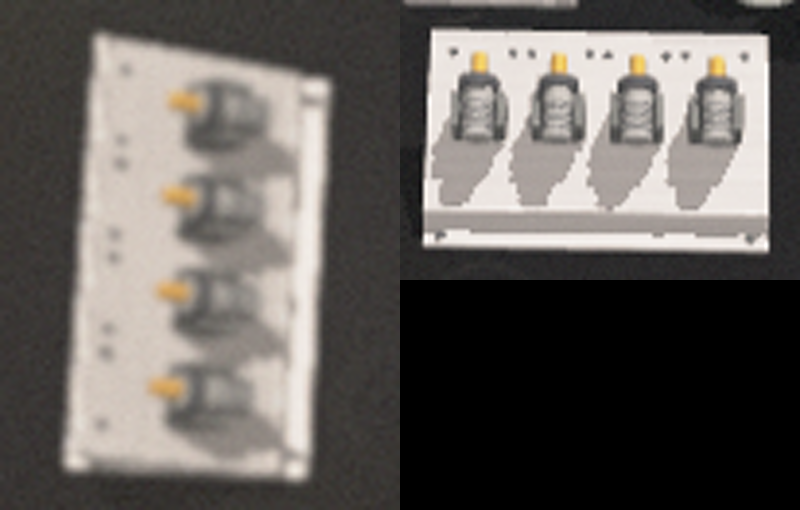

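The noses point left (uphill, about +y), so cradle 1 is at the far end: top of the top view, right in the side view. I'll measure the brass noses by colour, plus the stand yaw, dish, tray, tub and carton.

```bash
cat > m.py <<'E'
from h import *
def brass(im,box):
    x0,y0,x1,y1=box;c=im[y0:y1,x0:x1];h=cv2.cvtColor(c,cv2.COLOR_RGB2HSV)
    m=((h[...,0]>10)&(h[...,0]<32)&(h[...,1]>110)&(h[...,2]>90)).astype(np.uint8)
    n,l,s,ce=cv2.connectedComponentsWithStats(m)
    w=[(ce[i][0]+x0,ce[i][1]+y0,s[i][4]) for i in range(1,n) if s[i][4]>=6]
    return w
def noses(t,s):
    a=sorted(brass(t,(235,200,315,302)),key=lambda p:p[1])
    b=sorted(brass(s,(253,190,356,262)),key=lambda p:-p[0])
    return a,b
E
python3 - <<'E'
from m import *
t=cv2.imread('pics/t0.png')[:,:,::-1].copy();s=cv2.imread('pics/s0.png')[:,:,::-1].copy()
a,b=noses(t,s);print(np.round(a,1).tolist(),np.round(b,1).tolist())
P=[]
for p,q in zip(a,b):
    x,e=tri(('top',p[0],p[1]),('side',q[0],q[1]));P.append(x);print(x.round(1),round(e,1))
P=np.array(P);d=P[3]-P[0];print('len',np.linalg.norm(d),'yaw of stand y',np.degrees(np.arctan2(d[1],d[0])))
def big(im,box,lo,name,n,z,near):
    g=im[box[1]:box[3],box[0]:box[2]].astype(int)
    m=lo(g).astype(np.uint8);cs,_=cv2.findContours(m,cv2.RETR_EXTERNAL,cv2.CHAIN_APPROX_NONE)
    c=max(cs,key=cv2.contourArea)[:,0]+[box[0],box[1]]
    w=np.array([onz(n,u,v,z)[:2] for u,v in c],np.float32)
    r=cv2.minAreaRect(w);print(name,np.round(r[0],1),np.round(r[1],1),round(r[2],1))
br=lambda g:g.min(-1)>95
big(t,(350,222,428,300),br,'dish','top',16,0)
big(s,(245,290,343,365),br,'dish side','side',16,0)
big(t,(115,245,203,315),br,'tray','top',16,0)
big(s,(250,150,304,196),br,'tray side','side',16,0)
big(t,(160,185,200,222),lambda g:(g[...,0]-g[...,2]>70),'tub','top',74,0)
big(t,(330,200,374,240),lambda g:(g.max(-1)>90),'carton','top',42,0)
big(t,(235,200,315,302),br,'stand?','top',40,0)
E
```

```text
[[271.7, 219.8, 10.0], [270.5, 238.8, 11.0], [269.5, 257.8, 11.0], [268.2, 277.1, 12.0]] [[334.3, 206.6, 14.0], [314.0, 206.5, 12.0], [293.4, 205.9, 17.0], [273.1, 205.7, 13.0]]
[599.7   1.1  97.1] 2.7
[549.8   4.7  96.4] 3.3
[499.7   7.4  97.8] 2.9
[450.   11.   97.3] 2.9
len 150.0520389338575 yaw of stand y 176.22764859670596
dish [ 499.  -326.2] [172.7 198.7] 5.9
dish side [ 501.6 -320.2] [182.6 174.7] 83.8
tray [460.3 317.3] [176.8 136.4] 85.5
tray side [463.  307.7] [197.6 131. ] 85.4
tub [660.2 250.8] [70.6 69.4] 45.7
carton [ 610.1 -210.8] [57.1 83. ] 28.8
stand? [ 5.272e+02 -1.000e-01] [133.  239.4] 86.1
```

The row interface cannot tilt the tool, so I'll work with it vertical. Each nose gets pressed along its axis with the closed fingertips' lower edge while I read the wrist force; the spring rates differ by 2x. The plungers can then be taken by the collar, across the stand.

```bash
cat > g.py <<'E'
from h import *
import sys
a=np.radians(86.2);H=np.array([np.cos(a),np.sin(a),0]);Y=np.array([-np.sin(a),np.cos(a),0]);Z=np.array([0,0,1.])
U=H*np.cos(np.radians(35))+Z*np.sin(np.radians(35));N=-H*np.sin(np.radians(35))+Z*np.cos(np.radians(35))
C={k:np.array([598.3,-19.8,80])+50*(k-1)*Y for k in(1,2,3,4)}
def go(p,yaw=86.2):
    s=ctrl.get_state();r=R.from_euler('xyz',s['eef_rot'],degrees=True)
    d=r.inv().apply(np.array(p)-s['tcp_pos']);t=(s['eef_rot'][2]-yaw+180)%360-180
    print('target',np.round(p,1),'shift',d.round(1),'turn',round(t,1),'dist',round(np.linalg.norm(d)))
E
python3 - <<'E'
from g import *
go(C[1]+H*44+Z*90);print(U.round(3),N.round(3))
E
```

```text
target [601.2  24.1 170. ] shift [-544.4 -268.1   61. ] turn 70.9 dist 610
[0.054 0.817 0.574] [-0.038 -0.572  0.819]
```

```bash
python3 -m inch '[[0,-44,-22,0,8],[0,-88,-44,0,16],[0,-132,-66,0,24],[0,-176,-88,0,32],[0,-220,-110,0,40]]' 20
python3 - <<'E'
from g import *
go(C[1]+H*44+Z*90)
E
```

```text
clock: 0.6
tcp_pos: [364.8, 294.9, 231.0]
eef_rot: [-180.0, 0.0, 116.8]
wrist_force: [1.0, 0.5, 0.7]
grip_width: 12.1
grasp_force: 0.0
target [601.2  24.1 170. ] shift [-348.3   89.    61. ] turn 30.6 dist 365
```

```bash
python3 -m inch '[[0,-45,12,0,8],[0,-90,24,0,16],[0,-135,36,0,24],[0,-180,48,0,30],[0,-225,60,0,30]]'
python3 - <<'E'
from g import *
go(C[1]+H*44+Z*90)
E
```

```text
clock: 1.1
tcp_pos: [520.8, 121.9, 231.0]
eef_rot: [-180.0, -0.0, 87.0]
wrist_force: [1.6, 1.0, -0.1]
grip_width: 0.3
grasp_force: 0.0
target [601.2  24.1 170. ] shift [-93.4  85.5  60.9] turn 0.8 dist 141
```

```bash
python3 -m inch '[[0,-32,28,15,0.8],[0,-64,56,30,0.8],[0,-92,84,45,0.8],[0,-92,84,60,0.8],[0,-92,84,60,0.8]]'
python3 - <<'E'
from g import *
go(C[1]+H*44+Z*90);shot('top','t1');shot('side','s1')
p=C[1]+H*44+Z*26; go(p)
E
```

```text
clock: 1.6
tcp_pos: [597.7, 26.3, 168.2]
eef_rot: [-179.7, 0.0, 86.2]
wrist_force: [-0.3, 1.0, -0.2]
grip_width: 0.1
grasp_force: 0.0
target [601.2  24.1 170. ] shift [-1.9  3.6 -1.8] turn -0.0 dist 5
target [601.2  24.1 106. ] shift [-3.3  3.1 64.8] turn 0.1 dist 65
```

Run:
```python
from g import *
t=cv2.imread('pics/t1.png');s=cv2.imread('pics/s1.png')
c=np.zeros((500,800,3),np.uint8)
c[:,:400]=cv2.resize(t[190:290,225:305],(400,500),interpolation=3)
c[:450,400:]=cv2.resize(s[120:255,260:380],(400,450),interpolation=3)
cv2.imwrite('pics/c1.png',c)
```

```text
(no output)
```

View pics/c1.png

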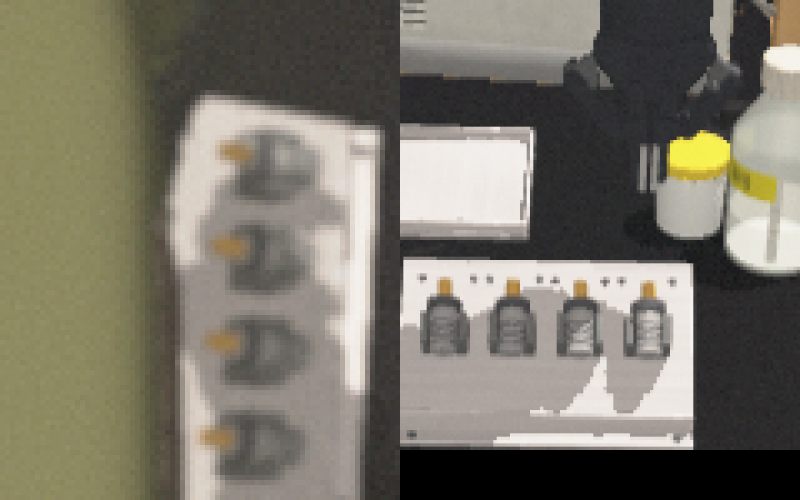

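The side view shows the closed fingertips in line with plunger 1. Now I descend and start the axial push.

```bash
python3 -m inch '[[0,-2,3.5,30,0],[0,-2,3.5,50,0],[0,-2,3.5,62.5,0],[0,-2,3.5,62.5,0]]'; python3 -m inch '[[0,-2.5,0,1.7,0],[0,-4.9,0,3.4,0],[0,-4.9,0,3.4,0]]';  python3 -m inch '[[0,-1.6,0,1.1,0],[0,-3.3,0,2.3,0],[0,-3.3,0,2.3,0]]'
```

```text
clock: 2.1
tcp_pos: [601.2, 26.0, 107.9]
eef_rot: [-179.8, 0.0, 86.4]
wrist_force: [-0.0, 0.9, 0.4]
grip_width: 0.3
grasp_force: 0.0
clock: 2.4
tcp_pos: [602.9, 20.1, 106.3]
eef_rot: [179.9, 0.0, 86.3]
wrist_force: [-1.0, -0.8, 0.4]
grip_width: -0.0
grasp_force: 0.0
clock: 2.7
tcp_pos: [602.0, 16.8, 103.1]
eef_rot: [-180.0, 0.0, 86.3]
wrist_force: [0.9, 0.9, 1.0]
grip_width: -0.1
grasp_force: 0.0
```

```bash
python3 -m inch '[[0,1.7,0,2.5,0],[0,1.7,0,2.5,0],[0,0,0,3.6,0],[0,0,0,3.6,0]]'; python3 -m inch '[[0,-0.8,0,0.6,0],[0,-1.6,0,1.1,0],[0,-1.6,0,1.1,0]]';  python3 -m inch '[[0,-0.8,0,0.6,0],[0,-1.6,0,1.1,0],[0,-1.6,0,1.1,0]]'
```

```text
clock: 3.1
tcp_pos: [602.0, 17.0, 99.3]
eef_rot: [-180.0, 0.0, 86.3]
wrist_force: [0.7, 0.8, -0.7]
grip_width: 0.1
grasp_force: 0.0
clock: 3.4
tcp_pos: [602.1, 15.9, 98.6]
eef_rot: [180.0, -0.1, 86.3]
wrist_force: [-0.3, 1.2, 2.5]
grip_width: 0.0
grasp_force: 1.4
clock: 3.7
tcp_pos: [602.1, 14.3, 97.6]
eef_rot: [180.0, -0.1, 86.3]
wrist_force: [-0.4, 4.2, 3.6]
grip_width: 0.5
grasp_force: 2.5
```

```bash
python3 -m inch '[[0,-0.8,0,0.6,0],[0,-1.6,0,1.1,0],[0,-1.6,0,1.1,0],[0,-1.6,0,1.1,0]]';  python3 -m inch '[[0,-0.8,0,0.6,0],[0,-1.6,0,1.1,0],[0,-1.6,0,1.1,0],[0,-1.6,0,1.1,0]]'
```

```text
clock: 4.1
tcp_pos: [602.0, 12.9, 96.6]
eef_rot: [180.0, -0.1, 86.3]
wrist_force: [-1.9, 5.1, 5.5]
grip_width: 0.4
grasp_force: 3.6
clock: 4.5
tcp_pos: [602.0, 11.8, 95.7]
eef_rot: [180.0, -0.1, 86.3]
wrist_force: [-1.8, 7.5, 6.2]
grip_width: -0.2
grasp_force: 4.5
```

Cradle 1 rises from about 2.4 to 9.7 N over 5 mm, which is about 1.4 N/mm, so it looks soft. Same depth next on cradles 2, 3 and 4.

```bash
python3 -m inch '[[0,8.2,0,-5.7,0],[0,8.2,-25,-5.7,0],[0,8.2,-50,-5.7,0],[0,8.2,-50,-5.7,0],[0,8.2,-50,-5.7,0]]'; python3 -m inch '[[0,-2.5,0,1.7,0],[0,-5.0,0,3.5,0],[0,-5,0,3.5,0],[0,-5,0,3.5,0]]';  python3 -m inch '[[0,-1.6,0,1.1,0],[0,-3.2,0,2.2,0],[0,-3.2,0,2.2,0],[0,-3.2,0,2.2,0]]'
```

```text
clock: 5.0
tcp_pos: [552.1, 21.4, 100.7]
eef_rot: [180.0, 0.1, 86.3]
wrist_force: [1.5, 0.3, -0.2]
grip_width: 0.2
grasp_force: 0.0
clock: 5.4
tcp_pos: [553.6, 17.9, 98.1]
eef_rot: [179.9, -0.1, 86.3]
wrist_force: [-0.4, 5.3, 5.7]
grip_width: 0.2
grasp_force: 3.5
clock: 5.8
tcp_pos: [553.7, 16.1, 96.8]
eef_rot: [179.8, -0.3, 86.3]
wrist_force: [-2.2, 6.5, 10.5]
grip_width: -0.3
grasp_force: 6.3
```

```bash
python3 -m inch '[[0,8.2,0,-5.7,0],[0,8.2,-25,-5.7,0],[0,8.2,-50,-5.7,0],[0,8.2,-50,-5.7,0],[0,8.2,-50,-5.7,0]]'; python3 -m inch '[[0,-2.5,0,1.7,0],[0,-5.0,0,3.5,0],[0,-5,0,3.5,0],[0,-5,0,3.5,0]]';  python3 -m inch '[[0,-1.6,0,1.1,0],[0,-3.2,0,2.2,0],[0,-3.2,0,2.2,0],[0,-3.2,0,2.2,0]]'
```

```text
clock: 6.3
tcp_pos: [502.8, 25.0, 100.7]
eef_rot: [180.0, 0.0, 86.3]
wrist_force: [0.3, 0.2, 0.2]
grip_width: 0.0
grasp_force: 0.0
clock: 6.7
tcp_pos: [504.0, 21.2, 98.1]
eef_rot: [179.9, -0.2, 86.3]
wrist_force: [-0.7, 4.3, 4.5]
grip_width: -0.3
grasp_force: 3.5
clock: 7.1
tcp_pos: [504.1, 19.4, 96.7]
eef_rot: [179.8, -0.3, 86.3]
wrist_force: [-2.1, 7.1, 10.9]
grip_width: -0.0
grasp_force: 6.4
```

```bash
python3 -m inch '[[0,8.2,0,-5.7,0],[0,8.2,-25,-5.7,0],[0,8.2,-50,-5.7,0],[0,8.2,-50,-5.7,0],[0,8.2,-50,-5.7,0]]'; python3 -m inch '[[0,-2.5,0,1.7,0],[0,-5.0,0,3.5,0],[0,-5,0,3.5,0],[0,-5,0,3.5,0]]';  python3 -m inch '[[0,-1.6,0,1.1,0],[0,-3.2,0,2.2,0],[0,-3.2,0,2.2,0],[0,-3.2,0,2.2,0]]'
```

```text
clock: 7.6
tcp_pos: [452.9, 28.3, 100.8]
eef_rot: [180.0, 0.0, 86.3]
wrist_force: [0.3, -0.2, -0.6]
grip_width: 0.2
grasp_force: 0.0
clock: 8.0
tcp_pos: [454.3, 25.0, 98.3]
eef_rot: [179.8, -0.2, 86.3]
wrist_force: [-0.1, 5.6, 8.5]
grip_width: 0.3
grasp_force: 4.6
clock: 8.4
tcp_pos: [454.6, 23.5, 97.1]
eef_rot: [179.8, -0.5, 86.4]
wrist_force: [-2.3, 9.4, 14.8]
grip_width: -0.1
grasp_force: 8.9
```

Spring rates: cradle 1 about 1.35 N/mm (soft), 2 and 3 about 2.5 (good). Cradle 4 reads 16 N at about 2.9 mm (stiff). Retreat, open, and get above the collar of plunger 4.

```bash
python3 -m inch '[[0,8.2,0,-5.7,0],[20,8.2,0,-36,0],[40,8.2,0,-36,0],[40,8.2,0,-36,0]]'
python3 - <<'E'
from g import *
go(C[4]+H*18.5+Z*52)
E
```

```text
clock: 8.8
tcp_pos: [453.8, 28.4, 131.5]
eef_rot: [179.9, 0.0, 86.3]
wrist_force: [-0.2, -0.4, -0.3]
grip_width: 40.0
grasp_force: 0.0
target [449.9   8.6 132. ] shift [-20.   -2.7  -0.5] turn 0.1 dist 20
```

```bash
python3 -m inch '[[40,-20,-2.7,0,0],[40,-20,-2.7,0,0],[40,-20,-2.7,25,0],[40,-20,-2.7,45,0],[40,-20,-2.7,45,0]]' 30
python3 - <<'E'
from g import *
go(C[4]+H*18.5-Z*9);shot('side','s2');s=shot('top','t2')
t=cv2.imread('pics/t2.png');s=cv2.imread('pics/s2.png')
c=np.zeros((500,800,3),np.uint8)
c[:,:400]=cv2.resize(t[200:300,225:305],(400,500),interpolation=3)
c[:400,400:]=cv2.resize(s[160:260,250:350],(400,400),interpolation=3)
cv2.imwrite('pics/c2.png',c)
E
```

```text
clock: 9.3
tcp_pos: [445.8, 8.9, 83.3]
eef_rot: [-179.6, 0.0, 86.3]
wrist_force: [0.5, 1.1, 0.6]
grip_width: 40.0
grasp_force: 0.0
target [449.9   8.6  71. ] shift [ 0.   4.2 12.2] turn 0.1 dist 13
```

View pics/c2.png

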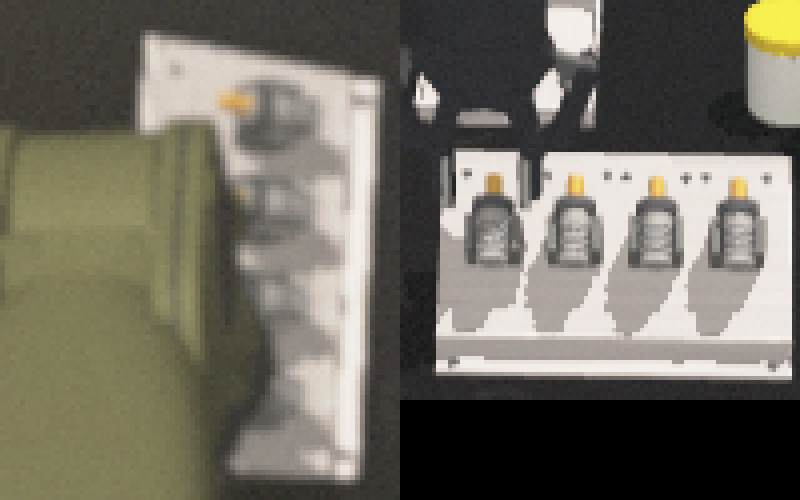

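Fingers straddle plunger 4's nose (crop x 450 and 530, nose at 493). Next: final descent and closing.

```bash
python3 -m inch '[[40,0,1,8,0],[40,0,1,14,0],[40,0,1,14,0]]' 30;  python3 -m inch '[[20,0,0,0,0],[20,0,0,0,0],[20,0,0,0,0],[20,0,0,0,0]]' 30
```

```text
clock: 9.7
tcp_pos: [449.2, 8.8, 71.6]
eef_rot: [-180.0, 0.0, 86.3]
wrist_force: [0.1, 0.6, -0.2]
grip_width: 40.1
grasp_force: 0.0
clock: 10.1
tcp_pos: [449.8, 8.8, 72.2]
eef_rot: [180.0, -0.0, 86.3]
wrist_force: [0.9, 0.7, -0.7]
grip_width: 31.9
grasp_force: 30.1
```

```bash
python3 -m inch '[[40,0,0,0,0],[40,0,0,0,0],[40,4,0,-3,0],[40,4,0,-3,0],[40,4,0,-3,0]]' 30;  python3 -m inch '[[20,0,0,0,0],[20,0,0,0,0],[20,0,0,0,0],[20,0,0,0,0],[20,0,0,0,0]]' 30
```

```text
clock: 10.6
tcp_pos: [450.0, 12.9, 75.3]
eef_rot: [180.0, -0.0, 86.3]
wrist_force: [-0.2, 0.1, 1.0]
grip_width: 40.0
grasp_force: 0.0
clock: 11.1
tcp_pos: [450.1, 13.5, 75.5]
eef_rot: [180.0, -0.1, 86.3]
wrist_force: [-0.5, 4.6, 5.5]
grip_width: 23.9
grasp_force: 30.6
```

Width 23.9 matches the collar: the cheeks (34 mm) read 31.9, the same 2 mm offset. The cradle is open above and uphill, so I lift straight up.

```bash
python3 -m inch '[[20,1,0,-4,0],[20,1,0,-10,0],[20,1,0,-25,0],[20,1,0,-45,0],[20,1,0,-45,0]]' 40
python3 - <<'E'
from g import *
go([460,314,130]);shot('side','s3')
s=cv2.imread('pics/s3.png');cv2.imwrite('pics/c3.png',cv2.resize(s[130:270,230:390],(640,560),interpolation=3))
E
```

```text
clock: 11.6
tcp_pos: [451.7, 13.2, 122.2]
eef_rot: [179.8, 0.0, 86.3]
wrist_force: [0.9, 0.6, -0.8]
grip_width: 22.8
grasp_force: 39.3
target [460 314 130] shift [300.7 -11.3  -8.2] turn 0.1 dist 301
```

View pics/c3.png

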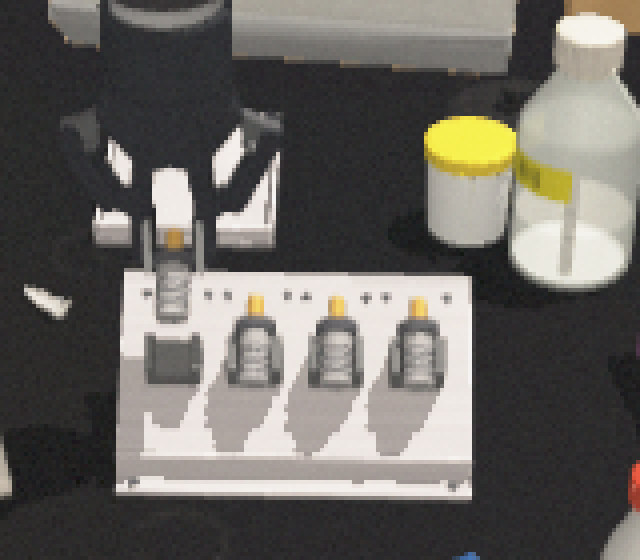

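Plunger 4 is held and clear of its cradle. Carry it to the tray.

```bash
python3 -m inch '[[20,45,-2,-8,0],[20,92,-4,-8,0],[20,140,-6,-8,0],[20,188,-8,-8,0],[20,236,-10,-8,0]]' 40; python3 -m inch '[[20,45,-2,0,0],[20,78,-3,0,0],[20,78,-3,30,0],[20,78,-3,60,0],[20,78,-3,60,0]]'
python3 - <<'E'
from g import *
go([460,330,22])
E
```

```text
clock: 12.15
tcp_pos: [454.5, 251.1, 126.9]
eef_rot: [-180.0, 0.1, 86.3]
wrist_force: [1.0, -0.2, -1.3]
grip_width: 23.3
grasp_force: 39.3
clock: 12.65
tcp_pos: [453.4, 325.3, 63.1]
eef_rot: [-179.6, 0.4, 86.3]
wrist_force: [-0.5, -0.7, -1.8]
grip_width: 22.9
grasp_force: 39.4
target [460 330  22] shift [ 5.4  6.6 41. ] turn 0.1 dist 42
```

```bash
python3 -m inch '[[20,0,2,18,0],[20,0,2,30,0],[20,0,2,36,0],[20,0,2,36,0]]' 40
python3 - <<'E'
from g import *
shot('side','s4');s=cv2.imread('pics/s4.png');cv2.imwrite('pics/c4.png',cv2.resize(s[110:210,220:340],(720,600),interpolation=3))
E
```

```text
clock: 13.05
tcp_pos: [458.7, 327.1, 31.6]
eef_rot: [-179.9, 0.1, 86.3]
wrist_force: [-1.2, 0.0, -0.6]
grip_width: 22.8
grasp_force: 39.4
```

View pics/c4.png

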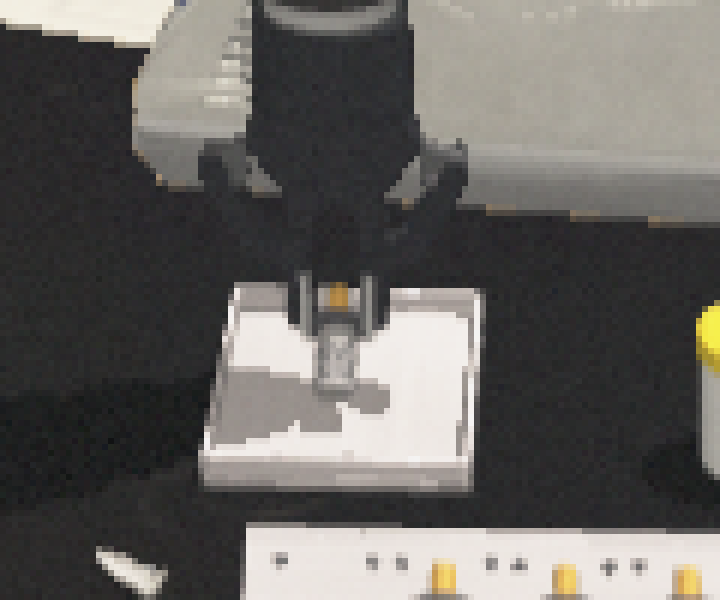

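Centred over the tray. Lower gently and open.

```bash
python3 -m inch '[[20,0,0,5,0],[20,0,0,9,0],[20,0,0,9,0]]' 40;  python3 -m inch '[[28,0,0,0,0],[32,0,0,0,0],[40,0,0,0,0],[40,0,0,0,0],[40,0,0,0,0]]'; python3 -m inch '[[40,0,0,-20,0],[40,0,0,-60,0],[40,0,0,-100,0],[40,0,0,-120,0],[40,0,0,-120,0]]'
python3 - <<'E'
from g import *
go(C[1]+H*23.5+Z*65)
E
```

```text
clock: 13.4
tcp_pos: [459.0, 327.6, 22.9]
eef_rot: [-180.0, 0.0, 86.3]
wrist_force: [-0.2, -0.4, -0.6]
grip_width: 23.1
grasp_force: 39.4
clock: 13.9
tcp_pos: [459.3, 327.8, 23.2]
eef_rot: [180.0, -0.0, 86.3]
wrist_force: [-0.2, -0.2, 0.1]
grip_width: 39.6
grasp_force: 0.0
clock: 14.4
tcp_pos: [461.5, 329.4, 146.9]
eef_rot: [179.7, -0.3, 86.3]
wrist_force: [0.5, -0.1, -0.9]
grip_width: 40.2
grasp_force: 0.0
target [599.9   3.6 145. ] shift [-316.1  159.1    1.3] turn 0.1 dist 354
```

```bash
python3 -m inch '[[40,-43,22,0,0],[40,-86,44,0,0],[40,-129,66,0,0],[40,-172,88,0,0],[40,-215,109,0,0]]' 30; python3 -m inch '[[40,-43,22,0,0],[40,-86,44,0,0],[40,-100,50,0,0],[40,-100,50,0,0],[40,-100,50,0,0]]'
python3 - <<'E'
from g import *
s=shot('top','t5');shot('side','s5');t=cv2.imread('pics/t5.png');s=cv2.imread('pics/s5.png')
print(brass:=None)
from m import *
im=s[:,:,::-1].copy();b=brass if brass else None
E
python3 - <<'E'
from m import *
from g import *
s=cv2.imread('pics/s5.png')[:,:,::-1].copy()
print(np.round(brass(s,(253,150,356,262)),1).tolist())
go(C[1]+H*23.5-Z*4.5)
E
```

```text
clock: 14.9
tcp_pos: [553.8, 104.3, 141.8]
eef_rot: [-179.9, 0.0, 86.3]
wrist_force: [-0.1, 1.2, 0.4]
grip_width: 40.2
grasp_force: 0.0
clock: 15.4
tcp_pos: [596.4, 3.7, 142.0]
eef_rot: [-179.9, -0.0, 86.3]
wrist_force: [0.3, 1.0, -0.0]
grip_width: 39.9
grasp_force: 0.0
None
[[350.2, 163.7, 65.0], [339.1, 168.5, 44.0], [293.4, 205.9, 17.0], [314.0, 206.5, 12.0], [334.1, 206.6, 11.0]]
target [599.9   3.6  75.5] shift [-0.8  3.5 67.1] turn 0.2 dist 67
```

The remaining noses sit where they were. Descend on plunger 1 and close.

```bash
python3 -m inch '[[40,0,3.5,25,0],[40,0,3.5,45,0],[40,0,3.5,58,0],[40,0,3.5,66,0],[40,0,3.5,66,0]]' 30; python3 -m inch '[[20,0,0,0,0],[20,0,0,0,0],[20,0,0,0,0],[20,0,0,0,0],[20,0,0,0,0]]' 30
```

```text
clock: 16.0
tcp_pos: [600.0, 3.7, 76.1]
eef_rot: [-179.9, 0.0, 86.4]
wrist_force: [-1.5, -0.2, -0.0]
grip_width: 39.8
grasp_force: 0.0
clock: 16.5
tcp_pos: [600.8, 3.5, 77.8]
eef_rot: [180.0, -0.1, 86.3]
wrist_force: [-3.8, 3.8, 4.6]
grip_width: 23.6
grasp_force: 29.9
```

Same width as before, so this is the collar. Lift, then work out the way to the dish at about (501,-323).

```bash
python3 -m inch '[[20,1,0,-4,0],[20,1,0,-10,0],[20,1,0,-25,0],[20,1,0,-45,0],[20,1,0,-75,0]]' 40
python3 - <<'E'
from g import *
go([501,-306,150]);go([501,-306,23])
E
```

```text
clock: 17.0
tcp_pos: [600.8, 3.3, 151.8]
eef_rot: [-179.9, 0.1, 86.3]
wrist_force: [0.5, -0.3, -1.2]
grip_width: 22.7
grasp_force: 39.4
target [ 501 -306  150] shift [-315.2  -79.5    2.3] turn 0.1 dist 325
target [ 501 -306   23] shift [-315.   -79.3  129.3] turn 0.1 dist 350
```

```bash
python3 -m inch '[[20,-40,-16,0,0],[20,-86,-26,0,0],[20,-132,-36,0,0],[20,-178,-46,0,0],[20,-224,-56,0,0]]' 40; python3 -m inch '[[20,-46,-12,0,0],[20,-91,-24,0,0],[20,-91,-24,30,0],[20,-91,-24,60,0],[20,-91,-24,90,0]]'; python3 -m inch '[[20,0,0,20,0],[20,0,0,29,0],[20,0,0,29,0]]';python3 - <<'E'
from g import *
go([501,-306,23]);shot('side','s6');s=cv2.imread('pics/s6.png');cv2.imwrite('pics/c6.png',cv2.resize(s[240:370,230:400],(785,600),interpolation=3))
E
```

```text
clock: 17.5
tcp_pos: [530.9, -218.6, 152.9]
eef_rot: [179.9, 0.1, 86.3]
wrist_force: [0.7, -0.3, -0.1]
grip_width: 22.3
grasp_force: 39.4
clock: 18.0
tcp_pos: [501.5, -307.4, 62.0]
eef_rot: [179.9, 0.1, 86.2]
wrist_force: [-0.3, 0.2, -0.8]
grip_width: 22.5
grasp_force: 39.4
clock: 18.3
tcp_pos: [500.4, -305.3, 32.2]
eef_rot: [-179.9, -0.0, 86.3]
wrist_force: [-0.6, 0.4, -0.1]
grip_width: 22.7
grasp_force: 39.4
target [ 501 -306   23] shift [-0.6  0.6  9.2] turn 0.1 dist 9
```

View pics/c6.png

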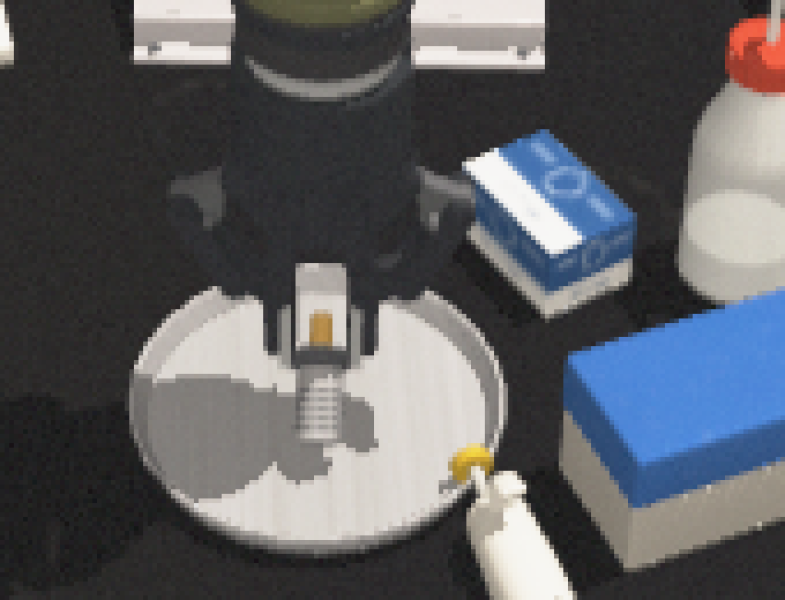

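The plunger is centred over the dish and the carton is clear of the gripper. Lower, release, retreat, then check everything.

```bash
python3 -m inch '[[20,0,0,5,0],[20,0,0,9,0],[20,0,0,9,0]]' 40;  python3 -m inch '[[28,0,0,0,0],[32,0,0,0,0],[40,0,0,0,0],[40,0,0,0,0],[40,0,0,0,0]]'; python3 -m inch '[[40,0,0,-20,0],[40,0,0,-60,0],[40,0,0,-100,0],[40,0,0,-140,0],[40,0,0,-180,0]]'; python3 -m inch '[[40,0,-45,0,0],[40,0,-90,0,0],[40,0,-135,0,0],[40,0,-170,0,0],[40,0,-170,0,0]]'
python3 - <<'E'
from g import *
shot('top','t7');shot('side','s7')
t=cv2.imread('pics/t7.png');s=cv2.imread('pics/s7.png')
c=np.zeros((600,800,3),np.uint8)
c[:220]=cv2.resize(t[180:320,110:440],(519,220),interpolation=3).repeat(1,1)[:, :519] if 0 else 0
c[:280,:720]=cv2.resize(t[190:320,110:440],(720,280),interpolation=3)
c[280:600,:330]=cv2.resize(s[145:365,220:420],(330,320),interpolation=3)
cv2.imwrite('pics/c7.png',c)
E
```

```text
clock: 18.65
tcp_pos: [501.0, -305.3, 24.3]
eef_rot: [180.0, 0.0, 86.3]
wrist_force: [1.0, 0.2, -0.6]
grip_width: 22.9
grasp_force: 39.5
clock: 19.15
tcp_pos: [500.9, -305.3, 24.2]
eef_rot: [180.0, 0.0, 86.3]
wrist_force: [-0.5, -0.8, -0.9]
grip_width: 40.3
grasp_force: 0.0
clock: 19.65
tcp_pos: [500.6, -305.1, 205.8]
eef_rot: [-180.0, 0.0, 86.3]
wrist_force: [0.8, 0.3, 0.1]
grip_width: 40.2
grasp_force: 0.0
clock: 20.15
tcp_pos: [326.5, -292.5, 204.0]
eef_rot: [-179.8, -0.1, 86.1]
wrist_force: [0.3, 0.0, -0.2]
grip_width: 40.1
grasp_force: 0.0
```

View pics/c7.png

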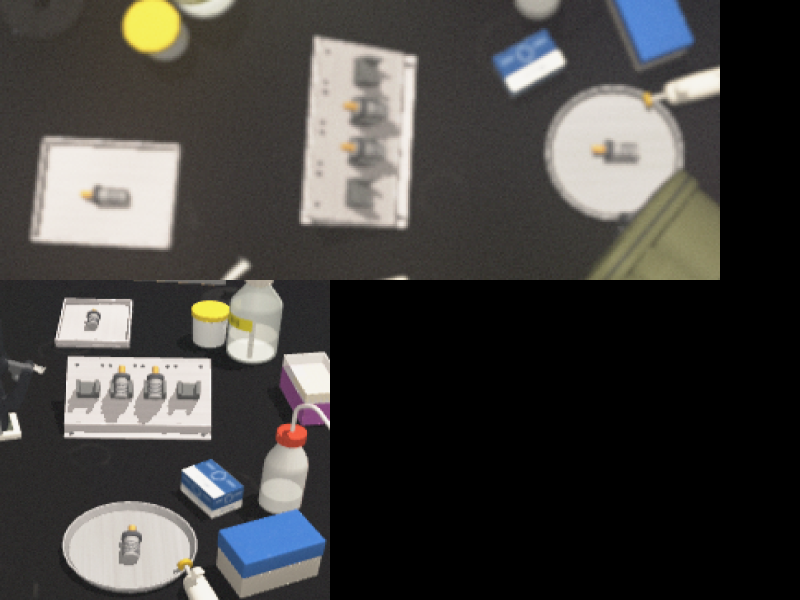

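Both plungers lie flat near the centres of the dish and tray. The two good ones are in their cradles, and the tub and carton are unmoved. Handing in.

```bash
python3 -m inch '[[40,0,0,0,0],[40,0,0,0,0],[40,0,0,0,0]]'; python3 -c "from bench import ctrl;print(ctrl.job_done())"
```

```text
clock: 20.55
tcp_pos: [332.2, -294.4, 203.9]
eef_rot: [180.0, -0.0, 86.4]
wrist_force: [-0.4, -0.1, -0.6]
grip_width: 39.6
grasp_force: 0.0
the job is handed in; nothing more can be done
None
```

I handed the job in at about 20.6 s: the soft plunger (cradle 1) lies in the dish, the stiff one (cradle 4) in the tray, and the good ones are still in cradles 2 and 3; I picked them by pressing each nose and reading the wrist force, since the tool could not tilt for an end-to-end squeeze, and the hand-in printed no verdict.

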